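# Start and screw home the protective cap of a control box socket

### The job

Take the protective cap out of its cutout in the black case by the knob and set it upright on the round threaded socket of the grey control box. Turn it gently backward (anticlockwise seen from above) until it drops into the start of its thread, and let go of it there; then take it afresh by its fluted rim and turn it forward (clockwise) until it is fully home. Leave the tape, screwdriver and meter where they are.

Things in the scene. Friction and masses are not known exactly. Their poses are not given: they have to be found in the camera images.
- cap_mid (a point): Protective cap, one loose upright piece, about 80 g, 60 mm high: black round skirt 56 mm wide, 34 mm high with fine flutes (the rim), closed on top; on it a metal knob. Point on its axis half-way up: 30 mm above the skirt's lower edge, 4 mm below its top face. z: cap axis, up. Starts in the case's round cutout, 20 mm deep, 2 mm play all round: 14 mm of skirt and the knob stand out.
- cap_knob (a point): The cap's plain round metal knob, 22 mm in diameter, 26 mm high; point at its centre, 17 mm above cap_mid on the axis.
- cap_mouth (a point): Centre of the cap's open lower end, 30 mm below cap_mid. The bore is 50 mm wide; 2 mm inside it three lugs, 120 degrees apart, 5 mm wide and 4 mm high, reach in to 19 mm from the axis. Their angle bears no relation to what is seen outside.
- socket_crest (a point): On the vertical axis of the round metal socket on the grey box, level with the flat crest of its thread (46 mm wide); a black nose 35 mm wide, tapering to 26, rises 8 mm above. Three thread starts 120 degrees apart, at an unknown angle each time. Set down at a chance angle, the lugs ride on the crest (cap_mid 28 mm above this point) or on one of three stop teeth, 3 mm higher.
- socket_start (a point): On the socket's axis, 10 mm below socket_crest: floor of the thread starts. Forward (clockwise) from the crest the teeth stop the cap; backward within 120 degrees the lugs come over the starts, where teeth stop them, and the cap, if free, drops (cap_mid 18 mm above socket_crest). It may drop at once when set down. Nothing springs: a gripper holding the cap must follow it down or let go.
- socket_home (a point): On the socket's axis, 16 mm below socket_crest: floor at the thread's end. From the start the cap turns forward 65 to 85 degrees to a firm stop, sinking 6 mm (over the middle 54 degrees, level before and after). Fully home, cap_mid is 12 mm above socket_crest. Play between cap and socket about 1.5 mm.
- control_box: Grey control box, fixed, 170 x 180 mm, 60 mm high; origin at the centre of its underside. Its socket stands 15 mm towards -x of the centre; crest 32 mm above the box's top, foot flange 62 mm wide, 9 mm high. Two short dark posts, 12 mm high, stand on its +x side.
- case: Open flat black case with a hard grey inlay, 190 x 190 mm, 34 mm high (rim 38 mm), fixed; origin at the centre of its underside, z up. The cap's round cutout is centred 35 mm towards its -x and 30 mm towards its +y; a long empty slot lies on its +x side.
- tape_mid (a point): Bystander: small roll of pale green tape lying flat, 60 mm in diameter, 20 mm high; point at its centre.
- driver_mid (a point): Bystander: screwdriver with black handle lying on the bench, about 170 mm long; point near its middle.
- meter_mid (a point): Bystander: grey handheld meter lying flat, 80 x 150 x 34 mm; point at its centre.
There are look-alikes about, which are no part of the job. There is more than one size of the part that bears cap_mid; the job needs the middle-sized.

How it is judged (in metres and radians):
On the way:
1. the cap has dropped into the start of the thread, upright, not yet screwed down, and is let go (horizontal distance between cap_mid and socket_crest below 0.005 m and z of cap_mid in the frame of socket_crest between 0.0155 and 0.021 m and angle between cap_mid's own z axis and vertical below 0.12 rad and contact force between cap and the fingers below 0.1 N), for 0.2 s.
At the end, for the whole second after the job is handed in: The cap stands upright (within 4 degrees) on the socket, on its axis within 4 mm, screwed down to within 1.5 mm of fully home (cap_mid 12 mm above socket_crest), at rest and released (horizontal distance between cap_mid and socket_crest below 0.004 m and z of cap_mid in the frame of socket_crest between 0.009 and 0.0135 m and angle between cap_mid's own z axis and vertical below 0.07 rad and linear speed of cap below 0.02 m/s); the robot touches nothing.
It fails at once if the tape, screwdriver or meter is moved by more than 30 mm (distance of any of tape_mid, driver_mid, meter_mid from where it was at the start of the episode above 0.03 m).
It also fails if it takes over 54 s, if anything falls off the work surface, if the arm or the gripper's body presses on something with over 40 N, if the wrist force passes 120 N, or if a joint passes its speed limit or range.

### The arm

A 6-joint arm with a two-finger parallel gripper is mounted at the origin on the work surface. World frame = base frame: x ahead of the robot, y to its left, z up, the work surface at z = 0. Lengths are in mm, angles in rad, forces in N, time in s.
With the tool pointing down it reaches from about 275 to 1000 mm from the base axis. Payload 8.4 kg.
Tool frame: the origin (TCP) lies at the very end of the fingers, on their centre line; the grasp point (between the pads) lies 19 mm behind it; z points along the fingers, y is the direction in which the jaws open and shut (so a half turn about z gives the same grasp; the last joint's range is limited). The gripper opens to 85 mm and grips with 20 to 120 N. Pads are 22 mm wide; open, the fingers measure 114 mm over their backs; the gripper's body (76 mm by 85 mm) begins 54 mm behind the grasp point. The pads swing forward as they close: fully open they stand 13 mm farther back than shut.
Start: joints at [1.31, 0.353, 1.633, -0, 1.155, -0.002], TCP at [159.949, 604.189, 231.281] pointing down, gripper open.
Joint ranges: [-2.63, 2.63], [-0.92, 2.1], [0.06, 2.66], [-1.3, 4.44], [0, 2.69], [-3.02, 3.02]. Speed limits (rad/s): [2.22, 2.22, 2.79, 3.14, 3.14, 3.14].

### API

Orientations are given as [roll, pitch, yaw] about the fixed x, y, z axes, in that order (R = Rz(yaw) Ry(pitch) Rx(roll)).
In Python, from rig import r gives the robot as it stands.
- The arm moves only by the tool jog_arm, never from a script. Its argument "increments" is text: rows parted by semicolons, each of 7 numbers parted by spaces: the shift along the tool's x, y, z in cm, then the turn, a rotation vector about the tool's x, y, z in rad, then the opening, from -1 (shut) to 1 (fully open). A call has exactly 8 rows; each row shifts and turns the commanded pose from where the row before left it, along the tool's axes as they then stand; what a row does not reach is not made up. A row lasts 1/10 s, in which the tool goes at most 50 mm and 8.59 degrees, less where a joint would pass 70% of its speed; a pose out of reach is approached as far as the arm can. A call with a gripper value outside its range is refused whole. The fingers move at their own pace and stop on an object; "squeeze" is the grip in N (left out, the last holds). Time passes only in rows, so rows that do not move let the fingers close, or fill a call up. It gives the time, the measured TCP pose, the force and the opening at its end, in the units of the state.
- r.sense(): the state, without advancing time (a new reading comes with each control period).
- r.grab_frame(name): name is "scene" or "top" or "wrist"; returns the picture (384x512x3 uint8, red, green, blue); there is no depth.
- r.camera_info(name): a dict with "K" (3x3 intrinsics, pixels), "rvec" (rotation vector, rad) and "tvec" (3), from world to camera coordinates, as OpenCV has them. Camera axes: x right, y down, z forward; pixel columns grow to the right and rows downward; lengths in mm; the calibration is good to about 2 mm. A picture is of the moment at which its call begins: read the wrist's pose just before it. camera_info takes no time and is no camera call; for the wrist camera it gives the pose at the moment of the call.
- r.sign_off(): hands the job in, once; it reports no verdict.
The state is a dict: "clock": time; "qpos": joint angles; "qvel": joint speeds; "joint_efforts": joint torques, N m; "eef_pos": TCP position; "tcp_rot": TCP orientation; "contact_force": force on the tool from outside, world axes, zero at the start; "wrist_torque": the same for the moment, N m; "opening": opening from 0.0 (shut) to 1.0 (fully open).
Only numpy, scipy, OpenCV 4.12 (cv2) and the standard library are available. Lean on these libraries where they do the work, as an engineer would, in place of code of your own. Each camera call takes 0.05 s, during which the arm holds its last target.

## Working session

There is one attempt and no reset: what is moved stays moved. The work goes in short steps, Python scripts to look and compute and a tool call to move; the robot and the scene stay as the last step left them, time stands still between calls to the robot, and variables do not carry over. Pictures are saved under pics/ and viewed, and the job is handed in when it is done.

Besides the shell and the picture viewer there is one more tool, called after "Emit:" as name(argument=value, ...) on one line, values as JSON. jog_arm: Moves the arm, as the interface text tells. Its arguments: {"type":"object","properties":{"increments":{"type":"string"},"squeeze":{"type":"number"}},"required":["increments"]}

```bash
mkdir -p pics; ls
python3 - <<'E'
from rig import r
import cv2
s=r.sense();print(s)
for n in ["scene","top","wrist"]:
    i=r.camera_info(n);print(n,i)
    cv2.imwrite(f"pics/{n}0.png",r.grab_frame(n)[:,:,::-1])
E
```

```text
pics
{'clock': 0.0, 'qpos': array([ 1.30959714e+00,  3.53652008e-01,  1.63413431e+00, -4.35631427e-05,
        1.15521781e+00, -2.40877191e-03]), 'qvel': array([-7.20572429e-04, -3.82953689e-04,  5.38281738e-04, -1.23665788e-03,
        1.91799883e-03, -5.37697014e-05]), 'joint_efforts': array([-2.64958098e-04, -6.05287957e+01, -3.42044699e+01, -8.42137752e-05,
        9.83874605e-03,  4.76036575e-06]), 'eef_pos': array([159.83849983, 603.71644461, 230.55920708]), 'tcp_rot': array([-3.14018109e+00,  3.64302797e-05,  2.88281988e+00]), 'contact_force': array([-0.44895408,  0.37856161,  0.41725997]), 'wrist_torque': array([-0.02123073,  0.02111744,  0.00831227]), 'opening': 0.999740304376963}
scene {'K': array([[450.24098767,   0.        , 251.79081594],
       [  0.        , 450.24098767, 191.34554786],
       [  0.        ,   0.        ,   1.        ]]), 'rvec': array([ 0.68918461,  2.46903713, -1.34969778]), 'tvec': array([ 462.67039825,  -48.35314226, 1354.74393315])}
top {'K': array([[483.11440189,   0.        , 250.25829548],
       [  0.        , 483.11440189, 189.96238884],
       [  0.        ,   0.        ,   1.        ]]), 'rvec': array([ 2.16888993, -2.22171001,  0.06621758]), 'tvec': array([ -43.10496257,  473.66282169, 1563.35093532])}
wrist {'K': array([[290.85099549,   0.        , 252.42519995],
       [  0.        , 290.85099549, 191.1571134 ],
       [  0.        ,   0.        ,   1.        ]]), 'rvec': array([-2.29100997, -1.76546839, -0.26644292]), 'tvec': array([-624.48860509,  -38.0377445 ,  377.82955886])}
```

View pics/top0.png

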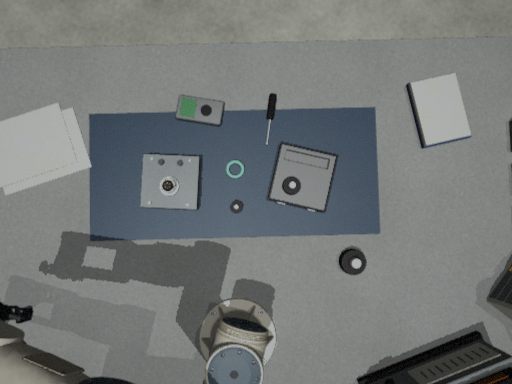

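View pics/scene0.png

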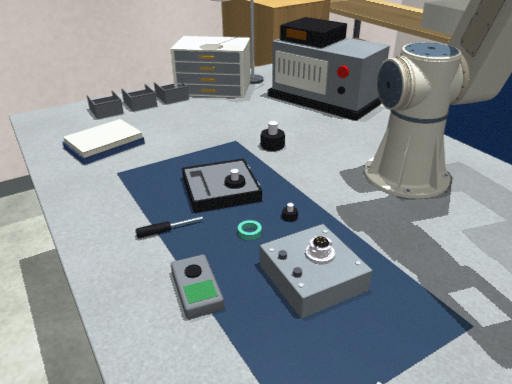

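View pics/wrist0.png

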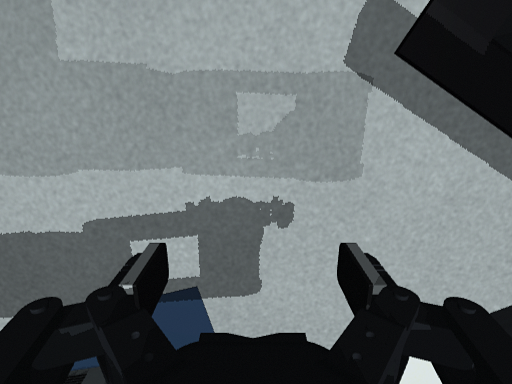

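The top view shows the control box at (170,182) with its socket at (168,186). The case is at (303,177) with the cap in it at (291,185). The small look-alike is at (237,206) and the large one at (352,261). I'll zoom in next.

Run:
```python
import cv2,numpy as np
t=cv2.imread("pics/top0.png");s=cv2.imread("pics/scene0.png")
f=lambda a,k:cv2.resize(a,None,fx=k,fy=k,interpolation=cv2.INTER_CUBIC)
cv2.imwrite("pics/z1.png",np.hstack([f(t[145:220,130:210],5),f(t[140:215,263:343],5)]))
cv2.imwrite("pics/z2.png",np.hstack([f(s[220:310,255:375],3.2),f(s[150:240,180:300],3.2)]))
```

```text
(no output)
```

View pics/z1.png

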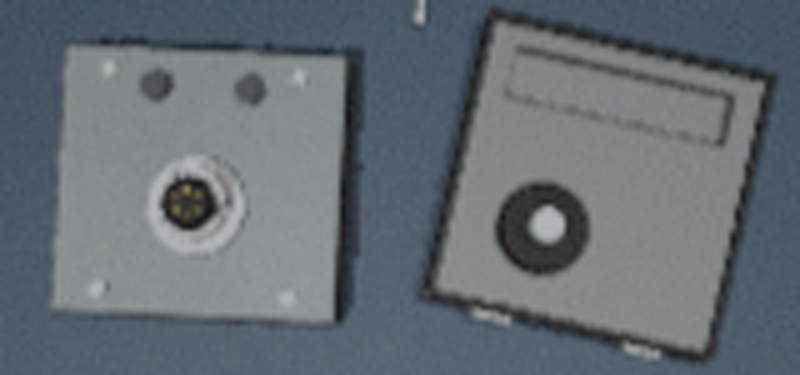

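View pics/z2.png

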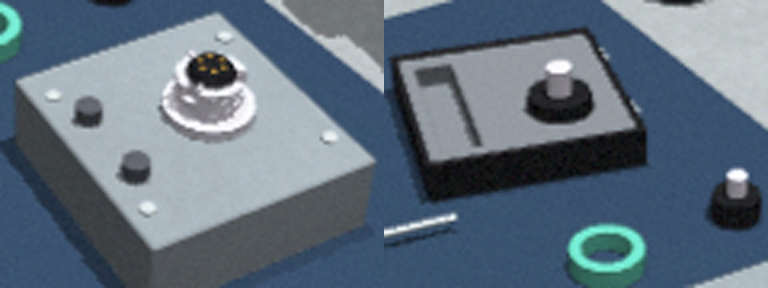

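The zoom confirms the geometry: the socket flange is centred near (169,186), the cap skirt near (291.3,185.5) and the knob near (292.3,184.8). Next I'll measure these with contours.

```bash
cat > h.py <<'E'
import cv2,numpy as np
from rig import r
def cast(info,uv,z):
    K=info["K"];R=cv2.Rodrigues(info["rvec"])[0];t=np.asarray(info["tvec"]).ravel()
    p=cv2.undistortPoints(np.array([[uv]],float),K,None)[0,0]
    d=R.T@np.array([p[0],p[1],1]);c=-R.T@t
    return c+d*(z-c[2])/d[2]
def proj(info,P):
    return cv2.projectPoints(np.array([P],float),info["rvec"],info["tvec"],info["K"],None)[0].ravel()
def blob(img,cond,x0,x1,y0,y1,near=None,up=4):
    c=cv2.resize(img[y0:y1,x0:x1],None,fx=up,fy=up,interpolation=cv2.INTER_CUBIC).astype(int)
    m=cond(c).astype(np.uint8)
    n,l,st,ce=cv2.connectedComponentsWithStats(m)
    out=[]
    for i in range(1,n):
        if st[i,4]<60: continue
        k,_=cv2.findContours((l==i).astype(np.uint8),cv2.RETR_EXTERNAL,cv2.CHAIN_APPROX_NONE)
        k=max(k,key=len); h=cv2.convexHull(k)
        M=cv2.moments(h); 
        if M["m00"]==0: continue
        u=(M["m10"]/M["m00"]+.5)/up-.5+x0; v=(M["m01"]/M["m00"]+.5)/up-.5+y0
        out.append((u,v,M["m00"]/up**2))
    return out
E
python3 - <<'E'
from h import *
for n,boxes in dict(top=dict(cap=(280,303,174,197),sock=(155,183,172,200)),scene=dict(cap=(218,250,162,192),sock=(300,342,232,264))).items():
    img=cv2.cvtColor(cv2.imread(f"pics/{n}0.png"),cv2.COLOR_BGR2RGB);inf=r.camera_info(n)
    for k,b in boxes.items():
        for nm,f in dict(dark=lambda c:c.max(2)<85,bright=lambda c:c.min(2)>165).items():
            for u,v,a in blob(img,f,*b):
                zs=(48,74) if k=="cap" else (100,92,69)
                print(n,k,nm,round(u,1),round(v,1),round(a),[ (z,cast(inf,(u,v),z)[:2].round(1)) for z in zs])
inf=r.camera_info("top")
print([cast(inf,uv,38)[:2].round(1) for uv in [(361/5*0+ (495-400)/5+263,12/5+140),((772-400)/5+263,75/5+140),((707-400)/5+263,355/5+140),((425-400)/5+263,295/5+140)]])
print([cast(inf,uv,60)[:2].round(1) for uv in [(67/5+130,45/5+145),(347/5+130,55/5+145),(337/5+130,322/5+145),(54/5+130,308/5+145)]])
E
```

```text
top cap dark 291.0 185.2 264 [(48, array([ 482.5, -184.7])), (74, array([ 480.9, -182.3]))]
top cap bright 292.2 184.3 23 [(48, array([ 485.3, -188.8])), (74, array([ 483.6, -186.4]))]
top sock dark 167.4 185.2 85 [(100, array([488.4, 201.2])), (92, array([489. , 202.5])), (69, array([490.6, 206.3]))]
top sock bright 168.0 177.9 12 [(100, array([510.9, 198.8])), (92, array([511.6, 200.1])), (69, array([513.5, 203.9]))]
top sock bright 168.3 186.6 233 [(100, array([484. , 198.4])), (92, array([484.6, 199.7])), (69, array([486.1, 203.5]))]
scene cap dark 222.0 162.3 13 [(48, array([ 469.8, -287. ])), (74, array([ 490.4, -245. ]))]
scene cap dark 246.8 166.1 22 [(48, array([ 419. , -228.3])), (74, array([ 441.6, -188.6]))]
scene cap dark 234.4 181.3 242 [(48, array([ 490.6, -173.3])), (74, array([ 510.4, -135.8]))]
scene cap bright 234.2 170.2 33 [(48, array([ 462. , -226.8])), (74, array([ 482.9, -187.2]))]
scene sock dark 320.6 241.8 125 [(100, array([494.3, 208.2])), (92, array([487.7, 200.7])), (69, array([468.8, 179.3]))]
scene sock bright 319.8 248.0 1271 [(100, array([508.3, 223.2])), (92, array([501.9, 215.9])), (69, array([483.5, 195.1]))]
scene sock bright 313.6 250.5 6 [(100, array([523.7, 222.7])), (92, array([517.5, 215.4])), (69, array([499.8, 194.6]))]
[array([ 622.5, -160.6]), array([ 577.4, -338.3]), array([ 397.9, -290.4]), array([ 440.7, -110.6])]
[array([592.4, 282.4]), array([581.8, 104.7]), array([412.4, 114.1]), array([425.6, 292.6])]
```

```bash
cat >> h.py <<'E'
from scipy.spatial.transform import Rotation as Ro
def tool(s): return Ro.from_euler("xyz",s["tcp_rot"])
def plan(P,yaw,n=8,start=None,hold=0):
    """print n rows (rounded) from current (or start) pose to TCP P, yaw, tool down"""
    s=r.sense()
    p,R=(np.array(s["eef_pos"]),tool(s)) if start is None else start
    T=Ro.from_euler("xyz",[np.pi,0,yaw])
    P=np.array(P,float)
    rv=(R.inv()*T).as_rotvec()
    print("total dist",np.linalg.norm(P-p).round(1),"rot",rv.round(3))
    rows=[]
    for k in range(n):
        d=R.inv().apply((P-p)/(n-k))/10
        w=(R.inv()*T).as_rotvec()/(n-k)
        d=d.round(2);w=w.round(3)
        rows.append(" ".join(f"{x:g}" for x in [*d,*w]))
        p=p+R.apply(d*10);R=R*Ro.from_rotvec(w)
    print("\n".join(rows));print("end",p.round(1),R.as_euler("xyz").round(3))
    return p,R
E
python3 - <<'E'
from h import *
s=r.sense();i=r.camera_info("wrist")
R=cv2.Rodrigues(i["rvec"])[0];c=-R.T@i["tvec"].ravel()
print(c,s["eef_pos"],"cam in tool",tool(s).inv().apply(c-s["eef_pos"]),"view dir tool",tool(s).inv().apply(R.T@[0,0,1]))
E
```

```text
[ 86.46538167 623.07858067 372.29965287] [159.87084689 603.83603806 230.71720231] cam in tool [  75.88603279   -0.33418724 -141.58187181] view dir tool [-0.29515696  0.00149508  0.95544761]
```

```bash
python3 -c "
from h import *
plan([487,203,230],0.87,16)"
```

```text
total dist 517.4 rot [-1.000e-03  1.000e-03  2.013e+00]
-2.62 -1.9 0.01 -0 0 0.126
-2.84 -1.55 0.01 -0 0 0.126
-3.01 -1.19 0.01 -0 0 0.126
-3.13 -0.8 0.01 -0 0 0.126
-3.21 -0.4 0.01 -0 0 0.126
-3.23 0.01 0 -0 0 0.126
-3.21 0.41 0.01 -0 0 0.126
-3.13 0.81 0 -0 0 0.126
-3 1.2 0.01 -0 0 0.126
-2.83 1.57 0 -0 0 0.126
-2.61 1.91 0.01 0 0 0.125
-2.35 2.22 0 0 0 0.126
-2.05 2.5 0.01 0 0 0.125
-1.72 2.74 0 0 0 0.126
-1.36 2.93 0.01 0 0.001 0.125
-0.99 3.08 0 0 0 0.126
end [487. 203. 230.] [ 3.141 -0.     0.87 ]
```

Emit:
jog_arm(increments="-2.62 -1.9 0 0 0 0.126 1; -2.84 -1.55 0 0 0 0.126 1; -3.01 -1.19 0 0 0 0.126 1; -3.13 -0.8 0 0 0 0.126 1; -3.21 -0.4 0 0 0 0.126 1; -3.23 0 0 0 0 0.126 1; -3.21 0.41 0 0 0 0.126 1; -3.13 0.81 0 0 0 0.126 1")

```text
clock: 0.95
eef_pos: [324.0, 402.4, 231.2]
tcp_rot: [-3.141, 0.0, 1.87]
contact_force: [0.2, 0.2, 0.2]
opening: 0.998
```

Emit:
jog_arm(increments="-3 1.2 0 0 0 0.126 1; -2.83 1.57 0 0 0 0.126 1; -2.61 1.91 0 0 0 0.125 1; -2.35 2.22 0 0 0 0.126 1; -2.05 2.5 0 0 0 0.125 1; -1.72 2.74 0 0 0 0.126 1; -1.36 2.93 0 0 0 0.125 1; -0.99 3.08 0 0 0 0.126 1")

```text
clock: 1.75
eef_pos: [487.6, 202.1, 231.2]
tcp_rot: [-3.141, 0.0, 0.865]
contact_force: [-0.4, 0.4, -0.2]
opening: 0.999
```

Emit:
jog_arm(increments="0 0 0 0 0 0 1; 0 0 0 0 0 0 1; 0 0 0 0 0 0 1; 0 0 0 0 0 0 1; 0 0 0 0 0 0 1; 0 0 0 0 0 0 1; 0 0 0 0 0 0 1; 0 0 0 0 0 0 1")

```text
clock: 2.55
eef_pos: [487.0, 203.4, 231.3]
tcp_rot: [3.142, -0.0, 0.87]
contact_force: [1.5, 0.4, -1.1]
opening: 1.001
```

Run:
```python
from h import *
s=r.sense();i=r.camera_info("wrist");im=r.grab_frame("wrist")
cv2.imwrite("pics/w1.png",im[:,:,::-1]);np.savez("w1.npz",im=im,**i)
print(s["clock"],s["eef_pos"],s["tcp_rot"],s["qpos"],s["qvel"])
for P in [(487,203,100),(487,203,69)]: print(proj(i,P))
```

```text
2.55 [486.97797121 203.44493261 231.32556603] [ 3.14153236e+00 -6.32100219e-05  8.70178947e-01] [ 3.92904875e-01  2.01821069e-01  1.84024416e+00 -2.75190254e-05
  1.09944359e+00  1.09353475e+00] [-3.08887780e-03  2.16188560e-03 -1.61992032e-03 -3.87835860e-04
  3.87585096e-05 -2.54483839e-04]
[253.14859926 182.47803353]
[253.0906101  174.82306603]
```

View pics/w1.png

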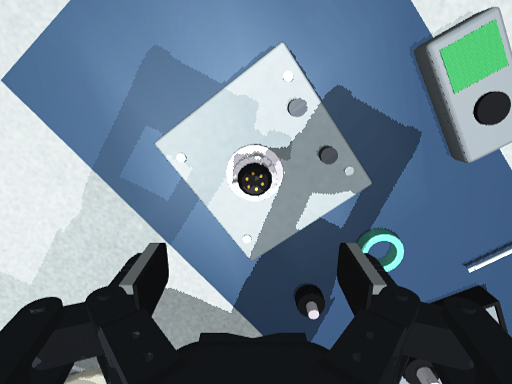

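The wrist view shows the socket nose near (255,180) and the flange near (255,172). The fingers sit symmetrically about column 252.5.

Run:
```python
from h import *
im=cv2.imread("pics/w1.png");i=dict(np.load("w1.npz"))
cv2.imwrite("pics/w1z.png",cv2.resize(im[125:225,205:305],None,fx=6,fy=6,interpolation=cv2.INTER_CUBIC))
rgb=im[:,:,::-1]
for u,v,a in blob(rgb,lambda c:c.max(2)<75,225,285,140,200): print("dark",u,v,a,[cast(i,(u,v),z)[:2].round(1) for z in (100,92)])
for P in [(487,203,100),(487,203,69)]:
  print(proj(i,P))
```

```text
dark 254.24279033632098 178.67246049458262 868.15625 [array([490.3, 205.2]), array([489. , 203.6])]
[253.14859926 182.47803353]
[253.0906101  174.82306603]
```

View pics/w1z.png

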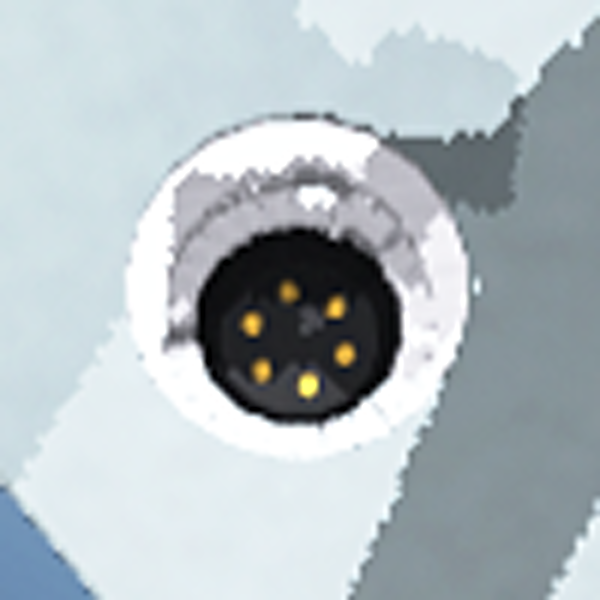

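Run:
```python
from h import *
i=dict(np.load("w1.npz"))
pins=np.array([(289,293),(337,307),(346,353),(308,386),(263,371),(253,323)],float)
c=cv2.fitEllipse(pins.astype(np.float32))[0];print(c)
f=lambda x,y:((x+.5)/6-.5+205,(y+.5)/6-.5+125)
print("pins",cast(i,f(*c),100)[:2],cast(i,f(*c),101)[:2])
print("flange",cast(i,f(298,286.5),69)[:2])
```

```text
(299.5081481933594, 338.95855712890625)
pins [488.91316621 203.23467358] [489.08156341 203.44570992]
flange [489.71627844 204.30105049]
```

Emit:
jog_arm(increments="-2.5 2.07 0 0 0 0 1; -2.5 2.07 0 0 0 0 1; -2.5 2.07 0 0 0 0 1; -2.5 2.07 0 0 0 0 1; -2.5 2.07 0 0 0 0 1; -2.5 2.07 0 0 0 0 1; -2.5 2.07 0 0 0 0 1; -2.5 2.07 0 0 0 0 1")

```text
clock: 3.4
eef_pos: [484.5, -57.7, 231.4]
tcp_rot: [3.141, -0.0, 0.87]
contact_force: [1.2, -0.4, -0.2]
opening: 0.999
```

Emit:
jog_arm(increments="-2.5 2.07 0.5 0 0 0 1; -2.5 2.07 0.8 0 0 0 1; -2.5 2.07 0.8 0 0 0 1; -2.5 2.05 0.5 0 0 0 1; 0 0 0 0 0 0 1; 0 0 0 0 0 0 1; 0 0 0 0 0 0 1; 0 0 0 0 0 0 1")

```text
clock: 4.2
eef_pos: [483.3, -185.1, 205.5]
tcp_rot: [3.141, -0.0, 0.871]
contact_force: [-0.3, -0.7, -0.4]
opening: 1.001
```

Run:
```python
from h import *
s=r.sense();i=r.camera_info("wrist");im=r.grab_frame("wrist")
cv2.imwrite("pics/w2.png",im[:,:,::-1]);np.savez("w2.npz",im=im,**i)
print(s["clock"],s["eef_pos"],s["tcp_rot"],s["qpos"],s["qvel"])
u,v=proj(i,(483,-185.5,74)).astype(int);print(u,v)
cv2.imwrite("pics/w2z.png",cv2.resize(im[v-50:v+50,u-50:u+50,::-1],None,fx=6,fy=6,interpolation=cv2.INTER_CUBIC))
```

```text
4.2 [ 483.3483962  -185.10621101  205.51339397] [ 3.14148093e+00 -2.22111170e-04  8.70924213e-01] [-3.68749711e-01  2.14601438e-01  1.88744469e+00  2.01516278e-04
  1.03936867e+00  3.31020309e-01] [ 8.80574820e-05 -7.91418769e-04 -1.83719691e-03 -5.96209699e-04
 -4.63127651e-04 -3.74727233e-03]
252 182
```

View pics/w2.png

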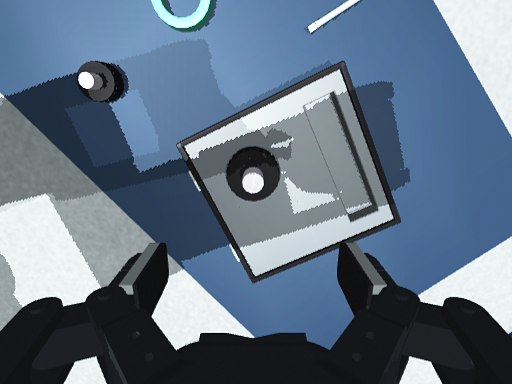

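View pics/w2z.png

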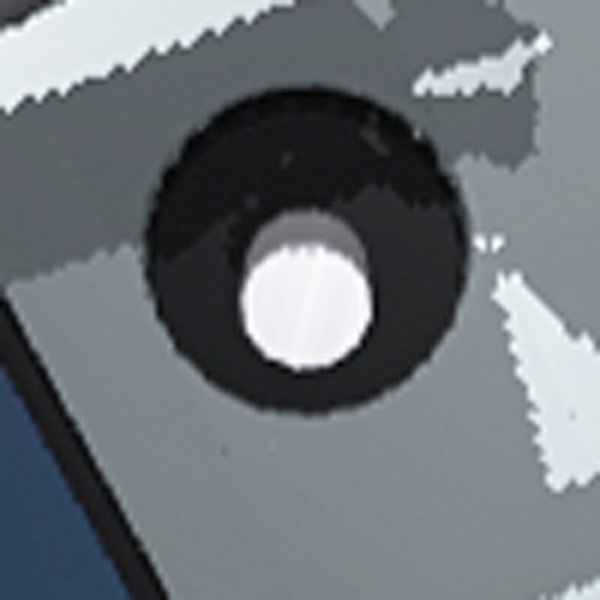

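The cap sits in its cutout. The knob top is centred at zoom (307.5,305.5), and the skirt spans columns 145–468.

Run:
```python
from h import *
im=cv2.imread("pics/w2.png")[:,:,::-1];i=dict(np.load("w2.npz"))
f=lambda x,y:((x+.5)/6-.5+202,(y+.5)/6-.5+132)
print("knob",cast(i,f(307.5,305.5),74)[:2])
for u,v,a in blob(im,lambda c:c.min(2)>190,230,275,160,205): print(u,v,a,cast(i,(u,v),74)[:2])
# skirt top-face: bottom edge at 415, sides
K=i["K"]
for c in [(483,-186),(485,-184)]:
    pts=[proj(i,(c[0]+28*np.cos(t),c[1]+28*np.sin(t),48)) for t in np.linspace(0,6.28,60)]
    p=(np.array(pts)-[202,132]+.5)*6-.5;print(c,p.min(0),p.max(0))
```

```text
knob [ 483.16261092 -185.41072362]
252.55553853646273 182.48364203349357 331.53125 [ 482.9661723  -185.22414174]
(483, -186) [150.23225117 111.37649126] [467.33719528 419.34266778]
(485, -184) [151.20492674  94.97999043] [469.16669755 404.60802249]
```

Emit:
jog_arm(increments="-0.03 0 3 0 0 0 1; 0 0 3 0 0 0 1; 0 0 3 0 0 0 1; 0 0 2.5 0 0 0 1; 0 0 2 0 0 0 1; 0 0 1.3 0 0 0 0.2; 0 0 0.65 0 0 0 0; 0 0 0 0 0 0 0", squeeze=40)

```text
clock: 5.05
eef_pos: [482.9, -185.9, 50.5]
tcp_rot: [-3.141, 0.0, 0.87]
contact_force: [-0.5, -0.4, -0.1]
opening: 0.521
```

```bash
python3 -c "
from h import *
s=r.sense();print(s['eef_pos'],s['opening'],s['contact_force'])"
```

```text
[ 482.92994036 -185.94358414   50.48660642] 0.5212322202788262 [-0.51354725 -0.40022864 -0.08157408]
```

Emit:
jog_arm(increments="0 0 -0.1 0 0 0 -0.4; 0 0 0 0 0 0 -1; 0 0 0 0 0 0 -1; 0 0 0 0 0 0 -1; 0 0 0 0 0 0 -1; 0 0 0 0 0 0 -1; 0 0 0 0 0 0 -1; 0 0 0 0 0 0 -1", squeeze=40)

```text
clock: 5.85
eef_pos: [483.8, -186.5, 52.9]
tcp_rot: [3.14, -0.001, 0.87]
contact_force: [-0.7, 1.5, 7.1]
opening: 0.24
```

Emit:
jog_arm(increments="0 0 -0.5 0 0 0 -1; 0 0 -1 0 0 0 -1; 0 0 -1 0 0 0 -1; 0 0 -2 0 0 0 -1; 0 0 -3 0 0 0 -1; 0 0 -3 0 0 0 -1; 0 0 -2 0 0 0 -1; 0 0 0 0 0 0 -1")

```text
clock: 6.65
eef_pos: [484.8, -187.0, 180.3]
tcp_rot: [3.136, -0.002, 0.87]
contact_force: [0.7, -1.0, -1.2]
opening: 0.242
```

Run:
```python
from h import *
s=r.sense();print(s)
for n in ["scene","wrist"]:
    im=r.grab_frame(n);cv2.imwrite(f"pics/{n}3.png",im[:,:,::-1])
im=cv2.imread("pics/scene3.png");cv2.imwrite("pics/scene3z.png",cv2.resize(im[60:220,160:320],None,fx=3.7,fy=3.7,interpolation=cv2.INTER_CUBIC))
```

```text
{'clock': 6.65, 'qpos': array([-3.71039081e-01,  2.45486600e-01,  1.91116066e+00, -3.93135872e-06,
        9.78953012e-01,  3.29970098e-01]), 'qvel': array([ 0.00078558,  0.04486837,  0.04689713, -0.00040697, -0.05189346,
       -0.00114815]), 'joint_efforts': array([ 6.53481417e-03, -5.02408183e+01, -3.05533469e+01,  4.53694520e-04,
        7.66943637e-01, -4.24493840e-05]), 'eef_pos': array([ 484.82654976, -187.0178265 ,  180.3266689 ]), 'tcp_rot': array([ 3.13592248e+00, -1.93850923e-03,  8.69794827e-01]), 'contact_force': array([ 0.7047568 , -0.99204205, -1.20762961]), 'wrist_torque': array([-0.00213981, -0.00703117,  0.01450636]), 'opening': 0.24188538683458324}
```

View pics/scene3z.png

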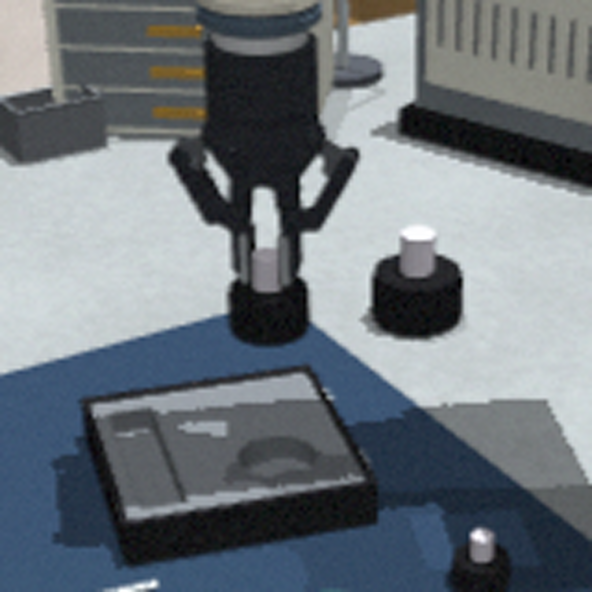

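View pics/wrist3.png

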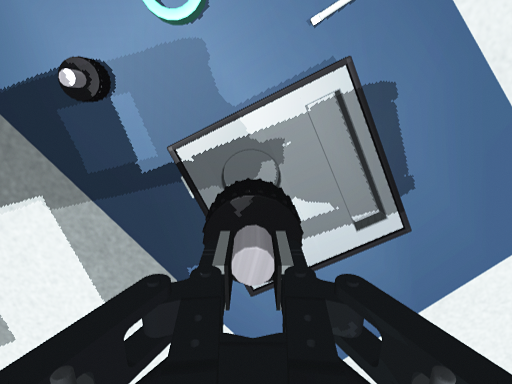

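Run:
```python
from h import *
s=r.sense();i=r.camera_info("wrist")
R=cv2.Rodrigues(i["rvec"])[0];c=-R.T@i["tvec"].ravel()
print(s["eef_pos"],"cam in tool",tool(s).inv().apply(c-s["eef_pos"]),"view dir tool",tool(s).inv().apply(R.T@[0,0,1]))
im=cv2.imread("pics/wrist3.png");cv2.imwrite("pics/w3z.png",cv2.resize(im[165:305,182:322],None,fx=4.2,fy=4.2,interpolation=cv2.INTER_CUBIC))
```

```text
[ 483.02242798 -186.29968822  177.14843279] cam in tool [  74.74392688   -0.37155039 -141.55965444] view dir tool [-2.93904374e-01 -8.07993960e-05  9.55834825e-01]
```

View pics/w3z.png

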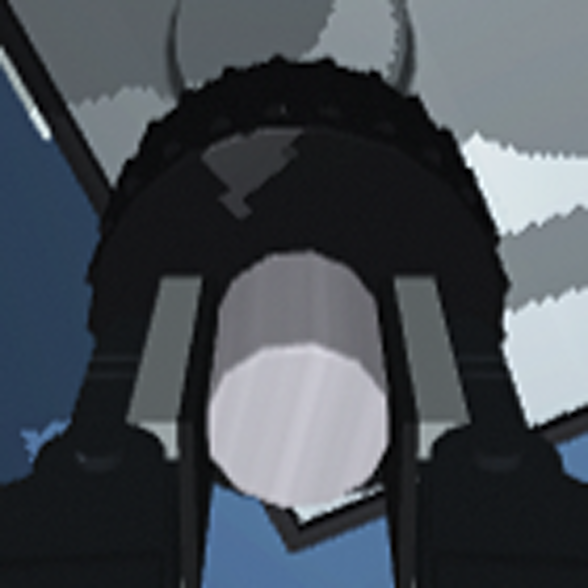

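Run:
```python
from h import *
s=r.sense();i=r.camera_info("wrist")
p=s["eef_pos"]
for zt in (20,22,24):
    q=cast(i,((298.5)/4.2-.5+182,426.5/4.2-.5+165),p[2]+zt)
    print(zt,tool(s).inv().apply(q-p).round(2))
print(p,s["tcp_rot"],s["contact_force"])
# width of knob top 208..388 px => 22mm at depth
print("depth along axis", 22*i["K"][0,0]/(180/4.2))
R=cv2.Rodrigues(i["rvec"])[0]
for zt in (18,20,22,24): print(zt,(R@(p+tool(s).apply([0,0,-zt]))+i["tvec"].ravel())[2])
```

```text
20 [  0.16  -0.27 -20.  ]
22 [  1.39  -0.27 -22.  ]
24 [  2.62  -0.27 -24.  ]
[ 483.02242798 -186.29968822  177.14843279] [ 3.14055474e+00 -3.37379290e-04  8.69784517e-01] [ 0.3302112   0.55427667 -1.46515625]
depth along axis 149.3035110200757
18 140.07015767472072
20 138.15848802493952
22 136.24681837515826
24 134.335148725377
```

Emit:
jog_arm(increments="2.5 -2.05 0 0 0 0 -1; 2.5 -2.05 0 0 0 0 -1; 2.5 -2.05 0 0 0 0 -1; 2.5 -2.05 0 0 0 0 -1; 2.5 -2.05 0 0 0 0 -1; 2.5 -2.05 0 0 0 0 -1; 2.5 -2.05 0 0 0 0 -1; 2.5 -2.05 0 0 0 0 -1")

```text
clock: 7.55
eef_pos: [485.5, 73.5, 175.3]
tcp_rot: [-3.14, 0.002, 0.87]
contact_force: [-0.1, 0.0, -0.9]
opening: 0.242
```

Emit:
jog_arm(increments="2.5 -2.05 0 0 0 0 -1; 2.5 -2.05 0 0 0 0 -1; 2.5 -2.05 0 0 0 0 -1; 2.6 -2.05 0.5 0 0 0 -1; 0 0 1.2 0 0 0 -1; 0 0 1 0 0 0 -1; 0 0 0 0 0 0 -1; 0 0 0 0 0 0 -1")

```text
clock: 8.35
eef_pos: [488.6, 201.2, 149.0]
tcp_rot: [-3.141, 0.002, 0.869]
contact_force: [0.5, 0.5, -1.2]
opening: 0.243
```

Emit:
jog_arm(increments="0 0 0 0 0 0 -1; 0 0 0 0 0 0 -1; 0 0 0 0 0 0 -1; 0 0 0 0 0 0 -1; 0 0 0 0 0 0 -1; 0 0 0 0 0 0 -1; 0 0 0 0 0 0 -1; 0 0 0 0 0 0 -1")

```text
clock: 9.15
eef_pos: [489.1, 202.4, 149.8]
tcp_rot: [3.142, 0.0, 0.87]
contact_force: [-0.1, -0.3, -0.7]
opening: 0.245
```

Run:
```python
from h import *
for n in ["scene","top"]:
    im=r.grab_frame(n);cv2.imwrite(f"pics/{n}4.png",im[:,:,::-1])
    u,v=proj(r.camera_info(n),(489,203.8,110)).astype(int)
    cv2.imwrite(f"pics/{n}4z.png",cv2.resize(im[v-50:v+50,u-50:u+50,::-1],None,fx=6,fy=6,interpolation=cv2.INTER_CUBIC))
s=r.sense();print(s["clock"],s["eef_pos"],s["tcp_rot"],s["contact_force"],s["wrist_torque"],s["qpos"])
```

```text
9.25 [489.15982173 202.40667591 149.75858493] [3.14159127e+00 3.66777543e-05 8.69845860e-01] [-0.58299464 -0.52857899 -1.28815086] [-0.00120152  0.03507923  0.01424512] [ 3.89510935e-01  3.02862546e-01  1.91256019e+00 -2.27330528e-05
  9.26201807e-01  1.09047506e+00]
```

View pics/scene4z.png

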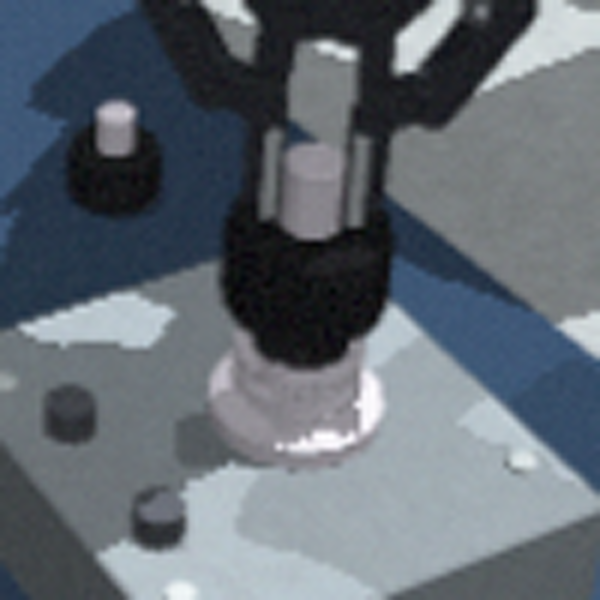

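The scene view shows the cap just above the socket. The cap column is about zoom 308, the flange about 296. I'll check this against the projected vertical axis.

Run:
```python
from h import *
i=r.camera_info("scene");u,v=proj(i,(489,203.8,110)).astype(int)
z=lambda P:(proj(i,P)-[u-50,v-50]+.5)*6-.5
for h in (69,145,167): print(h,z((489,203.8,h)),z((494,203.8,h)),z((489,208.8,h)))
im=cv2.imread("pics/scene4.png")[:,:,::-1]
for nm,b in dict(knobtop=(u-5,u+12,v-30,v-12),fl=(u-18,u+18,v-5,v+35)).items():
    for q in blob(im,lambda c:c.min(2)>(150 if nm=="fl" else 130),*b): print(nm,(np.array(q[:2])-[u-50,v-50]+.5)*6-.5,q[2])
```

```text
69 [298.16068273 393.45736174] [286.98477471 398.285554  ] [306.93488322 401.31008301]
145 [313.88768449 222.23449648] [302.24640995 226.88359301] [323.11857527 229.76378605]
167 [318.7066264 169.7697576] [306.92336348 174.35717663] [328.07854998 177.18831124]
knobtop [316.16407799 183.11004627] 94.5625
fl [326.44408956 436.20289715] 726.46875
fl [221.46005386 377.63868941] 17.40625
```

Emit:
jog_arm(increments="0 0 0.4 0 0 0 -1; 0 0 0.4 0 0 0 -1; 0 0 0.4 0 0 0 -1; 0 0 0.3 0 0 0 -1; 0 0 0.2 0 0 0 -1; 0 0 0 0 0 0 -1; 0 0 0 0 0 0 -1; 0 0 0 0 0 0 -1")

```text
clock: 10.05
eef_pos: [489.3, 202.5, 133.0]
tcp_rot: [3.141, -0.0, 0.87]
contact_force: [0.3, -0.3, -0.9]
opening: 0.242
```

Emit:
jog_arm(increments="0 0 0.1 0 0 0 -1; 0 0 0.1 0 0 0 -1; 0 0 0.1 0 0 0 -1; 0 0 0.1 0 0 0 -1; 0 0 0 0 0 0 -1; 0 0 0 0 0 0 -1; 0 0 0 0 0 0 -1; 0 0 0 0 0 0 -1")

```text
clock: 10.85
eef_pos: [489.2, 202.4, 128.8]
tcp_rot: [3.142, -0.0, 0.87]
contact_force: [-0.7, 0.2, -1.1]
opening: 0.241
```

Emit:
jog_arm(increments="0 0 0.1 0 0 0 -1; 0 0 0 0 0 0 -1; 0 0 0.1 0 0 0 -1; 0 0 0 0 0 0 -1; 0 0 0 0 0 0 -1; 0 0 0 0 0 0 -1; 0 0 0 0 0 0 -1; 0 0 0 0 0 0 -1")

```text
clock: 11.65
eef_pos: [489.1, 202.4, 126.8]
tcp_rot: [-3.142, 0.0, 0.87]
contact_force: [-0.3, -0.4, -1.2]
opening: 0.239
```

Emit:
jog_arm(increments="0 0 0.1 0 0 0 -1; 0 0 0 0 0 0 -1; 0 0 0.1 0 0 0 -1; 0 0 0 0 0 0 -1; 0 0 0 0 0 0 -1; 0 0 0 0 0 0 -1; 0 0 0 0 0 0 -1; 0 0 0 0 0 0 -1")

```text
clock: 12.45
eef_pos: [489.2, 202.4, 124.8]
tcp_rot: [3.142, -0.0, 0.87]
contact_force: [-0.8, -0.9, -1.8]
opening: 0.242
```

Emit:
jog_arm(increments="0 0 0.1 0 0 0 -1; 0 0 0 0 0 0 -1; 0 0 0.1 0 0 0 -1; 0 0 0 0 0 0 -1; 0 0 0 0 0 0 -1; 0 0 0 0 0 0 -1; 0 0 0 0 0 0 -1; 0 0 0 0 0 0 -1")

```text
clock: 13.25
eef_pos: [489.1, 202.4, 122.8]
tcp_rot: [-3.142, 0.0, 0.87]
contact_force: [-0.7, 1.2, -1.9]
opening: 0.241
```

Run:
```python
from h import *
n="scene"
im=r.grab_frame(n);cv2.imwrite(f"pics/{n}5.png",im[:,:,::-1])
u,v=proj(r.camera_info(n),(489,203.8,110)).astype(int)
cv2.imwrite(f"pics/{n}5z.png",cv2.resize(im[v-50:v+50,u-50:u+50,::-1],None,fx=6,fy=6,interpolation=cv2.INTER_CUBIC))
s=r.sense();print(s["clock"],s["eef_pos"],s["tcp_rot"],s["contact_force"],s["wrist_torque"],s["qpos"])
```

```text
13.3 [489.15569366 202.39077364 122.77509286] [-3.14157333e+00  6.07775588e-05  8.69814373e-01] [-0.2322084   0.73092171 -1.58642795] [ 0.09034589 -0.01110008  0.00351548] [ 3.89481430e-01  3.40746465e-01  1.93235072e+00 -1.43420351e-05
  8.68558295e-01  1.09047265e+00]
```

View pics/scene5z.png

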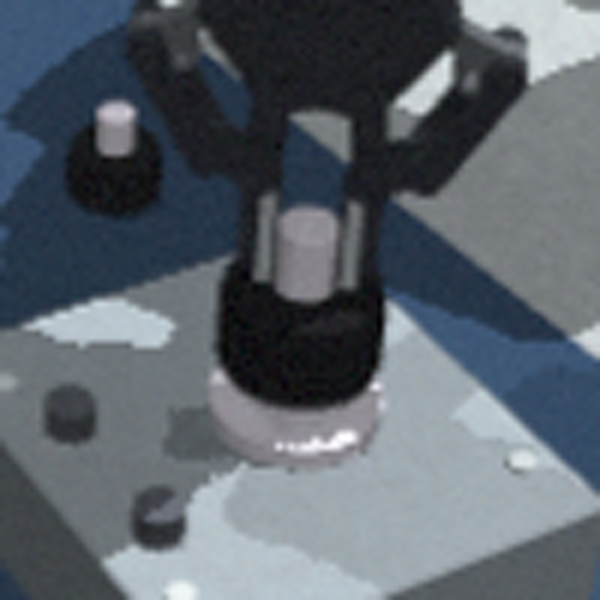

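The cap is lower than the crest-riding height and there is almost no contact force, so it is probably already over a thread start. I'll keep following it down.

Emit:
jog_arm(increments="0 0 0.1 0 0 0 -1; 0 0 0 0 0 0 -1; 0 0 0.1 0 0 0 -1; 0 0 0 0 0 0 -1; 0 0 0 0 0 0 -1; 0 0 0 0 0 0 -1; 0 0 0 0 0 0 -1; 0 0 0 0 0 0 -1")

```text
clock: 14.1
eef_pos: [489.2, 202.4, 120.8]
tcp_rot: [3.142, 0.0, 0.87]
contact_force: [0.6, 0.0, -0.6]
opening: 0.238
```

Emit:
jog_arm(increments="0 0 0.1 0 0 0 -1; 0 0 0 0 0 0 -1; 0 0 0.1 0 0 0 -1; 0 0 0 0 0 0 -1; 0 0 0 0 0 0 -1; 0 0 0 0 0 0 -1; 0 0 0 0 0 0 -1; 0 0 0 0 0 0 -1")

```text
clock: 14.9
eef_pos: [489.2, 202.4, 118.8]
tcp_rot: [3.142, -0.0, 0.87]
contact_force: [-1.1, -0.6, 2.0]
opening: 0.236
```

Contact now shows at the dropped height of about 118.8, where I expected roughly 118. So the cap dropped at once, and I'll release it and look.

Emit:
jog_arm(increments="0 0 0 0 0 0 -0.3; 0 0 0 0 0 0 0; 0 0 0 0 0 0 0.2; 0 0 0 0 0 0 0.2; 0 0 0 0 0 0 0.2; 0 0 0 0 0 0 0.2; 0 0 0 0 0 0 0.2; 0 0 0 0 0 0 0.2")

```text
clock: 15.7
eef_pos: [489.2, 202.4, 118.8]
tcp_rot: [3.142, -0.0, 0.87]
contact_force: [-0.3, 0.1, -0.6]
opening: 0.601
```

Run:
```python
from h import *
out=[]
for n in ["scene","wrist"]:
    im=r.grab_frame(n);cv2.imwrite(f"pics/{n}6.png",im[:,:,::-1])
    u,v=proj(r.camera_info(n),(489,203.8,110)).astype(int);print(n,u,v)
    v=min(v,334)
    cv2.imwrite(f"pics/{n}6z.png",cv2.resize(im[v-50:v+50,u-50:u+50,::-1],None,fx=6,fy=6,interpolation=cv2.INTER_CUBIC))
s=r.sense();print(s["clock"],s["eef_pos"],s["contact_force"],s["opening"])
```

```text
scene 321 236
wrist 251 237
15.8 [489.20276684 202.41465211 118.81334717] [ 0.17852103 -1.16539643 -0.41256832] 0.6016964610425141
```

View pics/scene6z.png

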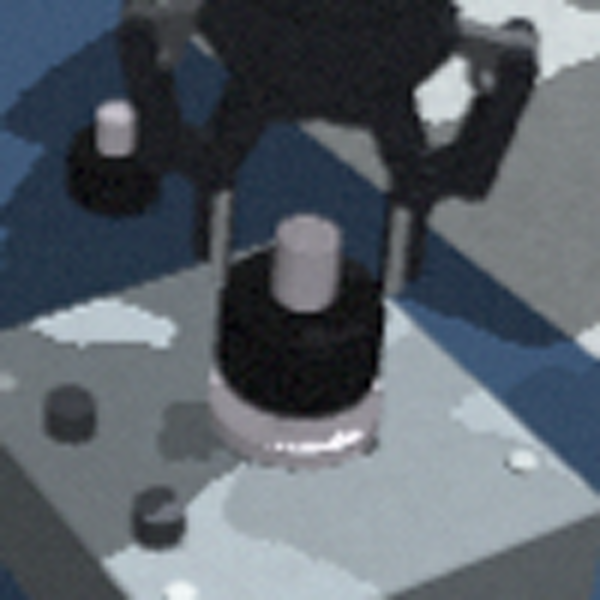

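View pics/wrist6.png

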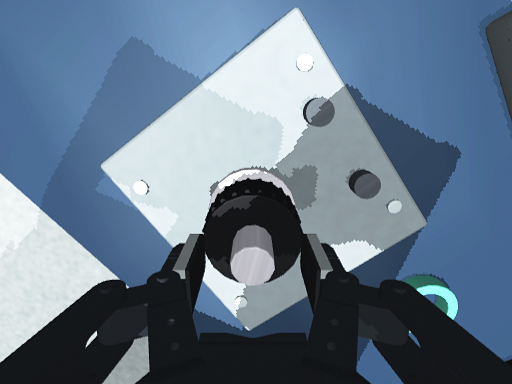

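Run:
```python
from h import *
i=r.camera_info("scene");u,v=proj(i,(489,203.8,110)).astype(int)
z=lambda P:(proj(i,P)-[u-50,v-50]+.5)*6-.5
for h in (134,140,150,153): print(h,z((489,203.8,h)))
im=cv2.imread("pics/scene6.png")[:,:,::-1]
for q in blob(im,lambda c:c.min(2)>105,u-8,u+9,v-18,v+5): print((np.array(q[:2])-[u-50,v-50]+.5)*6-.5,q[2])
i=r.camera_info("wrist")
for h in (134,140,150): print(h,proj(i,(489,203.8,h)), 22*i["K"][0,0]/((cv2.Rodrigues(i["rvec"])[0]@np.array([489,203.8,h])+i["tvec"].ravel())[2]))
im=cv2.imread("pics/wrist6.png");cv2.imwrite("pics/wrist6z.png",cv2.resize(im[160:300,182:322],None,fx=4.2,fy=4.2,interpolation=cv2.INTER_CUBIC))
```

```text
134 [311.52477177 247.95997763]
140 [312.80984651 233.96912397]
150 [314.9718934  210.43050755]
153 [315.62550032 203.31456443]
[306.48081423 261.33083762] 133.5625
134 [250.99019271 259.34911874] 44.91348911374879
140 [250.92512537 265.96022715] 46.7973134339652
150 [250.80363863 278.30377927] 50.31458803100303
```

View pics/wrist6z.png

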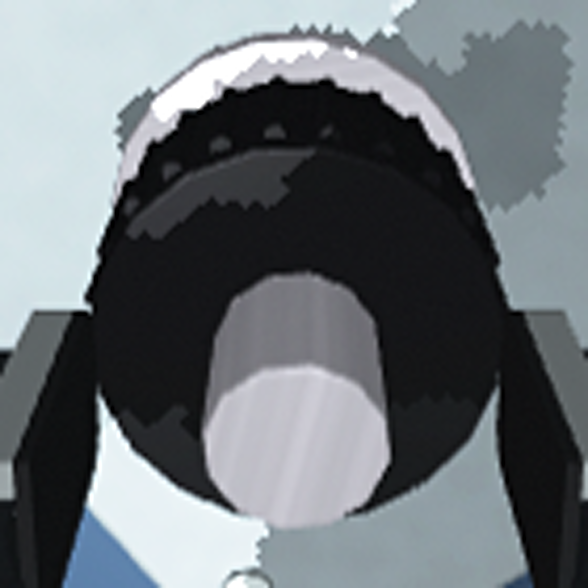

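The knob top at wrist (252,265.5) and scene zoom (308,228) matches a height of 140, so the cap is dropped into the start, upright and free. Next I'll open fully and wind the wrist back. That gives turning room and a second look from another yaw to check the centring.

Emit:
jog_arm(increments="0 0 -0.5 0 0 0 1; 0 0 -0.5 0 0 -0.143 1; 0 0 0 0 0 -0.143 1; 0 0 0 0 0 -0.143 1; 0 0 0 0 0 -0.143 1; 0 0 0 0 0 -0.143 1; 0 0 0 0 0 -0.143 1; 0 0 0 0 0 -0.142 1")

```text
clock: 16.6
eef_pos: [489.3, 202.4, 129.2]
tcp_rot: [3.141, -0.0, 1.876]
contact_force: [0.4, -0.4, 0.5]
opening: 1.002
```

Emit:
jog_arm(increments="0 0 0 0 0 0 1; 0 0 0 0 0 0 1; 0 0 0 0 0 0 1; 0 0 0 0 0 0 1; 0 0 0 0 0 0 1; 0 0 0 0 0 0 1; 0 0 0 0 0 0 1; 0 0 0 0 0 0 1")

```text
clock: 17.4
eef_pos: [489.2, 202.4, 128.7]
tcp_rot: [-3.142, 0.0, 1.87]
contact_force: [0.8, 0.2, 1.2]
opening: 1.003
```

Run:
```python
from h import *
s=r.sense();i=r.camera_info("wrist");im=r.grab_frame("wrist");cv2.imwrite("pics/w7.png",im[:,:,::-1])
print(s["clock"],s["eef_pos"],s["tcp_rot"],s["contact_force"],s["opening"],s["qpos"][5])
u,v=proj(i,(489,203.8,130)).astype(int);print(u,v,proj(i,(489,203.8,140)))
cv2.imwrite("pics/w7z.png",cv2.resize(im[v-70:v+70,u-70:u+70,::-1],None,fx=4.2,fy=4.2,interpolation=cv2.INTER_CUBIC))
for q in blob(im,lambda c:c.min(2)>150,u-30,u+30,v-10,v+35): print(q,cast(i,q[:2],140))
```

```text
17.4 [489.15347219 202.36193883 128.74952615] [-3.14151364e+00  2.15622403e-05  1.86954991e+00] [0.82565668 0.23144404 1.21342318] 1.0025731890665148 0.09069303418290287
253 245 [253.87769679 255.4100852 ]
(np.float64(251.50550754516775), np.float64(258.39365817790787), 1462.71875) [488.35770393 201.83222769 140.        ]
```

View pics/w7z.png

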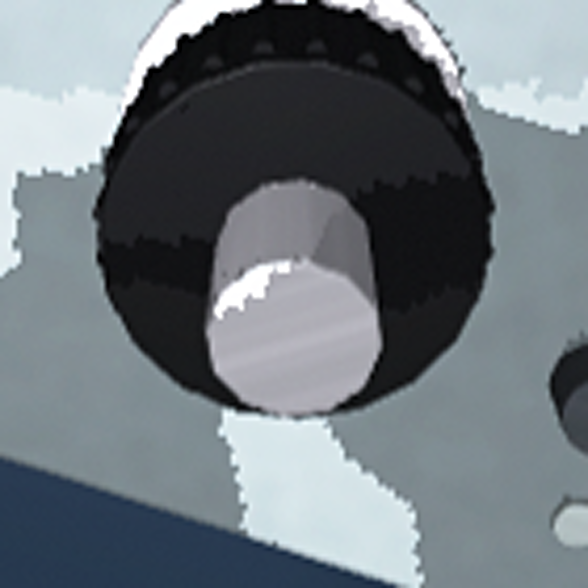

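The knob top is at (252.7,255.1), which puts the cap axis at about (489,203.5), so I'll shift the TCP 1.1 mm. Then I'll descend over the rim and grip it.

Emit:
jog_arm(increments="0.11 0.02 0.5 0 0 0 1; 0 0 1 0 0 0 1; 0 0 1 0 0 0 1; 0 0 0.8 0 0 0 1; 0 0 0.6 0 0 0 1; 0 0 0.35 0 0 0 1; 0 0 0 0 0 0 1; 0 0 0 0 0 0 1")

```text
clock: 18.25
eef_pos: [489.2, 203.6, 86.4]
tcp_rot: [3.141, -0.0, 1.87]
contact_force: [-0.8, 0.1, 0.0]
opening: 1.001
```

Emit:
jog_arm(increments="0 0 0 0 0 0 0.4; 0 0 0 0 0 0 0.3; 0 0 0 0 0 0 0.2; 0 0 0 0 0 0 0; 0 0 0 0 0 0 0; 0 0 0 0 0 0 0; 0 0 0 0 0 0 0; 0 0 0 0 0 0 0", squeeze=30)

```text
clock: 19.05
eef_pos: [489.4, 203.7, 86.9]
tcp_rot: [3.141, -0.0, 1.87]
contact_force: [-1.4, -0.4, 6.0]
opening: 0.653
```

Run:
```python
from h import *
s=r.sense();im=r.grab_frame("scene");cv2.imwrite("pics/s8.png",im[:,:,::-1])
print(s["clock"],s["eef_pos"],s["tcp_rot"],s["contact_force"],s["wrist_torque"],s["opening"],s["qpos"][5])
cv2.imwrite("pics/s8z.png",cv2.resize(im[186:286,271:371,::-1],None,fx=6,fy=6,interpolation=cv2.INTER_CUBIC))
```

```text
19.05 [489.40202016 203.65709991  86.91024511] [ 3.14065370e+00 -5.84939920e-05  1.86982668e+00] [-1.37031533 -0.38492955  6.04033422] [-0.17347226  0.18428897 -0.02630666] 0.6525820547058716 0.09252411458828526
```

View pics/s8z.png

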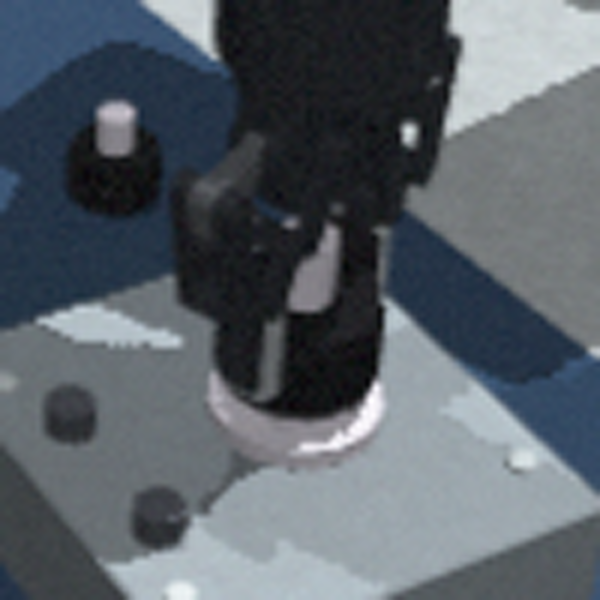

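The rim is gripped, with the pads on the skirt in the scene view and opening 0.65, about 56 mm. Now I'll turn it clockwise, following it down.

Emit:
jog_arm(increments="0 0 0 0 0 0.1 -0.5; 0 0 0.04 0 0 0.1 -0.5; 0 0 0.06 0 0 0.1 -0.5; 0 0 0.06 0 0 0.1 -0.5; 0 0 0.06 0 0 0.1 -0.5; 0 0 0.06 0 0 0.1 -0.5; 0 0 0.06 0 0 0.1 -0.5; 0 0 0.06 0 0 0.1 -0.5", squeeze=50)

```text
clock: 19.9
eef_pos: [490.4, 203.9, 83.4]
tcp_rot: [3.14, -0.002, 1.066]
contact_force: [1.4, -1.8, 8.7]
opening: 0.643
```

Run:
```python
from h import *
s=r.sense()
print(s["clock"],s["eef_pos"],s["tcp_rot"],s["contact_force"],s["wrist_torque"],s["opening"],s["qpos"][5])
```

```text
19.9 [490.36000783 203.91676419  83.44679265] [ 3.13956538e+00 -2.11744248e-03  1.06594466e+00] [ 1.37486505 -1.82171188  8.67173797] [-0.37988861 -0.15150579  0.06704025] 0.6434030631264569 0.8965557875997608
```

Emit:
jog_arm(increments="0 0 0.06 0 0 0.1 -0.5; 0 0 0.06 0 0 0.1 -0.5; 0 0 0.05 0 0 0.1 -0.5; 0 0 0.02 0 0 0.1 -0.5; 0 0 0 0 0 0.1 -0.5; 0 0 0 0 0 0.05 -0.5; 0 0 0 0 0 0 -0.5; 0 0 0 0 0 0 -0.5")

```text
clock: 20.7
eef_pos: [489.1, 203.3, 81.0]
tcp_rot: [3.141, 0.0, 0.522]
contact_force: [-2.9, -2.5, 9.0]
opening: 0.645
```

Run:
```python
from h import *
s=r.sense()
print(s["clock"],s["eef_pos"],s["tcp_rot"],s["contact_force"],s["wrist_torque"],s["opening"],s["qpos"][5])
```

```text
20.7 [489.09645515 203.25708341  81.04805068] [3.14070830e+00 7.91470644e-05 5.21967338e-01] [-2.90472112 -2.46312129  8.98031958] [-0.3117422   0.46674208  1.03201513] 0.6447117171302151 1.4413295622830538
```

The turn met a firm stop: wrist torque 1.0 N m after 77°, with 5.9 mm of sinking. I'll release, lift clear and check.

Emit:
jog_arm(increments="0 0 0 0 0 -0.03 0.3; 0 0 0 0 0 0 1; 0 0 0 0 0 0 1; 0 0 0 0 0 0 1; 0 0 0 0 0 0 1; 0 0 0 0 0 0 1; 0 0 -1 0 0 0 1; 0 0 -2 0 0 0 1")

```text
clock: 21.5
eef_pos: [488.0, 203.1, 110.0]
tcp_rot: [-3.141, 0.003, 0.55]
contact_force: [0.5, -0.4, 0.1]
opening: 1.003
```

Emit:
jog_arm(increments="0 0 -3 0 0 0 1; 0 0 -3 0 0 0 1; 0 0 -3 0 0 0 1; 0 0 -2 0 0 0 1; 0 0 0 0 0 0 1; 0 0 0 0 0 0 1; 0 0 0 0 0 0 1; 0 0 0 0 0 0 1")

```text
clock: 22.3
eef_pos: [488.4, 203.2, 219.3]
tcp_rot: [-3.141, 0.002, 0.55]
contact_force: [-0.3, -0.1, 0.2]
opening: 0.998
```

Run:
```python
from h import *
s=r.sense();print(s["clock"],s["eef_pos"],s["contact_force"],s["opening"])
i=r.camera_info("wrist");w=r.grab_frame("wrist");im=r.grab_frame("scene")
cv2.imwrite("pics/w9.png",w[:,:,::-1]);cv2.imwrite("pics/s9.png",im[:,:,::-1])
a=cv2.resize(im[186:286,271:371,::-1],None,fx=4,fy=4,interpolation=cv2.INTER_CUBIC)
u,v=proj(i,(489,203.6,120)).astype(int)
b=cv2.resize(w[v-50:v+50,u-50:u+50,::-1],None,fx=4,fy=4,interpolation=cv2.INTER_CUBIC)
cv2.imwrite("pics/c9.png",np.hstack([a,b]))
j=r.camera_info("scene")
for h in (130,134,140): print(h,(proj(j,(489,203.5,h))-[271,186]+.5)*4-.5,(proj(i,(489,203.5,h))-[u-50,v-50]+.5)*4-.5+[400,0], 88*i["K"][0,0]/(cv2.Rodrigues(i["rvec"])[0]@np.array([489,203.5,h])+i["tvec"].ravel())[2])
```

```text
22.3 [488.37984401 203.23582071 219.30947055] [-0.28765184 -0.09078523  0.24630456] 0.9976495384139724
130 [206.58473383 171.01906906] [605.0837117 218.9240509] 105.60494448587409
134 [207.15155619 164.83797807] [605.09328019 224.90326452] 107.29642307513444
140 [208.00678461 155.51187333] [605.10822179 234.24006065] 109.93773876607817
```

View pics/c9.png

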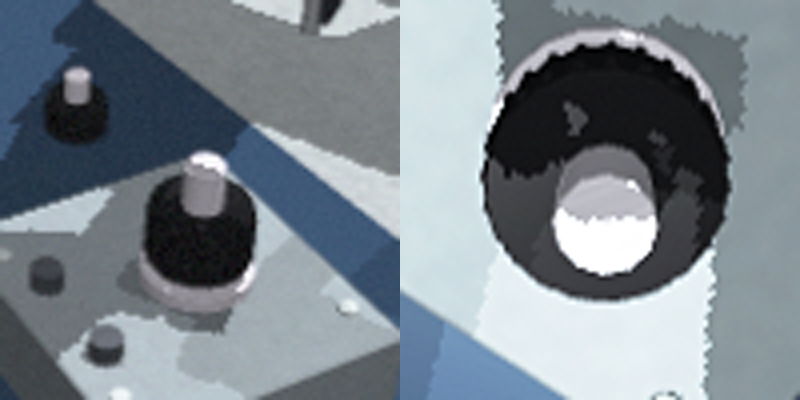

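The knob top appears at scene (206,163) and wrist (605,225). The predictions for fully home (height 134) are (207,165) and (605,225). The cap is upright and the gripper is well clear.

```bash
python3 -c "
from h import *
print(r.sense()['qvel'].round(3)); print(r.sign_off())"
```

```text
[ 0.    -0.002 -0.003 -0.001  0.002 -0.   ]
the job is handed in; nothing more can be done
None
```

I moved the cap from the case to the socket and screwed it down to a firm stop. The job was handed in at about 22.4 s of the 54 s allowed; the hand-in reported no verdict.

- **Placing and start:** I lifted the cap by its knob and set it on the socket. It dropped into the thread start while being lowered, so I never turned it backward. After I let go, the knob top showed at about 140 mm, matching the dropped height, with no contact force beyond noise.
- **Screwing home:** I gripped the fluted rim afresh and turned clockwise. It stopped firmly after about 77° (wrist torque about 1 N m), having sunk 5.9 mm. I then released it and lifted clear.
- **Last checks:** In both the scene and wrist cameras the knob top was within about 0.5 pixel of its predicted spot for fully home on the socket axis. The arm was at rest and touching nothing.
- **Disagreements and gaps:** The camera views differed by about 1 mm, and up to about 3 mm in the coarse top view, on where the socket axis is. The fingertips pressed on the cap with 6–9 N during the two grasps and the turn. I did not measure the tape, screwdriver and meter again at the end, but the arm never went near them at low height.

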